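Clamp the blue standard in the photometer with its sunken knob

TASK

Take the blue standard from the white rack and stand it in the photometer's cell pocket, all the way down, between the orange jaw and the steel stop. Then let go of it and turn the small black knob down in the round well clockwise until you feel that the jaw holds the standard firmly, without forcing it: it is optical glass. Leave it clamped and leave everything else where it is.

Things in the scene. Friction and masses are not known exactly. Their poses are not given: they have to be found in the camera images.
- housing: photometer, a fixed grey box 200 (x) x 270 (y) x 75 (z) mm with a flat top. Origin: centre of its underside. Sunk in the top are a round well (point well) and a rectangular cell pocket (point pocket). Pushing on it with more than 25 N damages it
- well (a point): centre of the mouth of the round well, at the height of the photometer's top, at (0, -70) mm in the photometer's frame. The well is 76 mm in diameter and 30 mm deep; the knob stands in its middle, so fingers must go in only partly open
- trim (a joint): angle of the knob, rad, grows clockwise from above (tightening), range 0 to 4, starts at 0 to 0.3. At 0 the bar lies along the photometer's x. Turning it free takes 0.21 N m of friction (either way, so at rest a torque reading may hold up to that, of either sign); it stays where left, drives the jaw 8.5 mm per rad and feels 0.0085 N m more per N of clamping. Firm takes 1.1 to 3.0 rad in all
- knob_top (a point): centre of the top of the black bar knob, on its axis, 2 mm below the photometer's top; axes turn with the knob. The bar is 26 mm (its x) x 14 mm (its y, the width to pinch) and 22 mm high below this point, over a 24 mm disc 4 mm high whose underside is 26 mm below this point. A white mark on top points to its -x
- pocket (a point): centre of the floor of the cell pocket, 24 mm below the photometer's top, at (0, 60) mm in the photometer's frame, same axes. It is 36 mm wide in x, 72 mm long in y; orange jaw at its -y end, steel stop (34 wide, 22 high) at its +y end. Both are reset from day to day and not measured: jaw face at y -10 to -3.4 mm of this point, stop face at 18 to 26 mm, so from -3.4 to 18 mm is always free
- clamp: the clamp in the pocket; origin on the photometer's, up to 2 mm off in y. Its orange jaw (26 x 10 x 22 mm, facing +y) moves to +y as the knob turns clockwise, sprung 7 mm ahead of a dark carriage. Once the standard meets the stop the jaw stays still, the carriage closes up behind it (gap 4 mm when firm) and clamping starts at 4 N and grows 4 N per mm (34 N per rad of knob)
- blue_standard: blue upright block, 30 (x) x 14 (y) x 52 (z) mm, about 45 g. Origin: centre of its underside. It stands in one of the rack's pockets, 32 mm of it above the rack. In the photometer its 14 mm goes along the photometer's y (between jaw and stop), either way round. A firm hold on it is 10 to 22 N of clamping force, 16 N is ideal; more than 32 N cracks it
- amber_standard: amber standard, same size, to be left in the rack
- green_standard: green standard, same size, to be left in the rack
- rack: white fixed rack, 56 (x) x 150 (y) x 26 (z) mm. Origin: centre of its underside. Three pockets 20 mm deep, in a row along y, 48 mm apart, 1.5 mm clearance all round the standards
- reagent_a: clear bottle, 80 mm in diameter, 190 mm high, black cap; leave alone
- reagent_b: the same, leave alone
- wash: white wash bottle with a blue cap, 64 mm in diameter, 150 mm high; leave alone
- beaker: glass beaker, 72 mm in diameter, 85 mm high; leave alone
- tipbox: blue pipette-tip box 90 x 120 x 55 mm; leave alone
- pipette: grey and white pipette lying down, 230 mm long; leave alone

How it is judged:
By the outcome, as a careful person would: the job done as asked, in the order asked, and still so for the second after the job is handed in, with the robot touching nothing.
It also fails if it takes over 58 s, if anything falls off the work surface, if the arm or the gripper's body presses on something with over 40 N, if the wrist force passes 120 N, or if a joint passes its speed limit or range.

ROBOT

A 6-joint arm with a two-finger parallel gripper is mounted at the origin on the work surface. World frame = base frame: x ahead of the robot, y to its left, z up, the work surface at z = 0. Lengths are in m, angles in degrees, forces in N, time in s.
With the tool pointing down it reaches from about 0.35 to 0.725 m from the base axis. Payload 6 kg.
Tool frame: the origin (TCP) lies at the very end of the fingers, on their centre line; the grasp point (between the pads) lies 19 mm behind it; z points along the fingers, y is the line along which they close (so a half turn about z gives the same grasp; the last joint's range is limited). The gripper opens to 85 mm and grips with 20 to 120 N. Pads are 22 mm wide; open, the fingers measure 114 mm over their backs; the gripper's body (76 mm by 85 mm) begins 54 mm behind the grasp point. The pads swing forward as they close: fully open they stand 13 mm farther back than shut.
Start: joints at [-48.833, 2.303, 4.859, 0, -92.561, -19.12], TCP at [0.225, -0.556, 0.231] pointing down, gripper open.
Joint ranges: [-146.85, 146.85], [-73.84, 115.35], [-62.03, 85.46], [-188.31, 113.3], [-161.28, -10.13], [-171.36, 171.36]. Speed limits (degrees/s): [147.25, 147.25, 172.46, 180, 180, 180].

INTERFACE

Orientations are given as a 3x3 rotation matrix whose columns are the frame's x, y, z axes.
In Python, from workcell import env, eyes gives the robot as it stands. The module is installed in compiled form; this text tells all that it offers.
- The arm moves only by the tool play_rows, never from a script. Its argument "rows" is a list of rows, each a list of 3 entries, a list of its own where there are three numbers: the turn, a rotation vector about the world's x, y, z scaled (see below), then the shift along the world's x, y, z scaled (see below), then the gripper's target within -1 to 1 (shut at 1, half-way at 0, fully open at -1). In form: [[[rx, ry, rz], [dx, dy, dz], claw], ...]. A call has 1 to 10 rows; each row shifts and turns the commanded pose from where the row before left it; what a row does not reach is not made up. The controller multiplies each number of a shift by 0.02 m and each number of a turn by 6 degrees. A row lasts 1/12 s, in which the tool goes at most 41.7 mm and 7.16 degrees, less where a joint would pass 70% of its speed; a pose out of reach is approached as far as the arm can. A call with a number of a shift or a turn outside -1 to 1 is refused whole. A call with a gripper value outside its range is refused whole. The fingers move at their own pace and stop on an object; "newtons" is the grip in N (left out, the last holds). Time passes only in rows, so rows that do not move let the fingers close. It gives the time, the measured TCP pose, the force, the opening and the grip force at its end, in the units of the state.
- env.state(): the state, without advancing time (a new reading comes with each control period).
- eyes.get_image(name): name is "side" or "top" or "wrist"; returns a dict with "pixels" (480x640x3 uint8, red, green, blue), "fovy" (degrees; the focal length in pixels is half the picture's height over the tangent of half this angle, whatever the lens; pixels are square), "cx", "cy" (the principal point, pixels), "R" (3x3) and "t" (3): a world point X has camera coordinates R X + t. Camera axes: x right, y down, z forward; pixel columns grow to the right and rows downward; lengths in m; the calibration is good to about 2 mm. The wrist camera is an equidistant fisheye: a pixel r from the principal point sees the ray r / f radians off the axis. A picture is of the moment at which its call begins. There is no depth.
- env.sign_off(): hands the job in; it is judged then, once.
The state is a dict: "time_s": time; "joint_pos": joint angles; "qvel": joint speeds; "effort": joint torques, N m; "position": TCP position; "tool_rot": TCP orientation; "ft_force": force on the tool from outside, world axes, zero at the start; "torque": the same for the moment, N m; "opening": finger opening in m; "grasp_force": force on a finger pad.
Only numpy, scipy, OpenCV 4.12 (cv2) and the standard library are available. Lean on these libraries where they do the work, as an engineer would, in place of code of your own. Each camera call takes 0.05 s, during which the arm holds its last target. There are 200 camera calls.

## Working session

There is one attempt and no reset: what is moved stays moved. The work goes in short steps, Python scripts to look and compute and a tool call to move; the robot and the scene stay as the last step left them, time stands still between calls to the robot, and variables do not carry over. Pictures are saved under pics/ and viewed, at most 10 in all, crops included, and the job is handed in when it is done.

Besides the shell and the picture viewer there is one more tool, called after "Call:" in YAML: its name, and indented under it one key for each argument. play_rows: Moves the arm, as the interface text tells. Shifts and turns lie within -1 to 1; 1 stands for 0.02 m of shift or 6 degrees of turn. Its arguments: {"type":"object","properties":{"rows":{"type":"array"},"newtons":{"type":"number"}},"required":["rows"]}

```bash
mkdir -p pics; ls
cat > h.py <<'E'
import numpy as np, cv2, pickle
from workcell import env, eyes
def snap(n,tag):
    im=eyes.get_image(n); cv2.imwrite(f'pics/{tag}.png',im['pixels'][:,:,::-1]); pickle.dump(im,open(f'pics/{tag}.pkl','wb')); return im
def load(tag): return pickle.load(open(f'pics/{tag}.pkl','rb'))
def ray(im,uv,fish=False):
    f=240/np.tan(np.radians(im['fovy'])/2); d=(np.array(uv,float)-[im['cx'],im['cy']])/f
    if fish:
        r=np.hypot(*d); v=np.r_[d/r*np.sin(r),np.cos(r)] if r>0 else np.r_[0,0,1.]
    else: v=np.r_[d,1]
    R=np.array(im['R']); t=np.array(im['t']); v=R.T@v
    return -R.T@t, v/np.linalg.norm(v)
def atz(im,uv,z,fish=False):
    o,v=ray(im,uv,fish); return o+v*(z-o[2])/v[2]
def tri(rs):
    A=sum(np.eye(3)-np.outer(v,v) for o,v in rs); b=sum((np.eye(3)-np.outer(v,v))@o for o,v in rs)
    X=np.linalg.solve(A,b); return X,[np.linalg.norm((np.eye(3)-np.outer(v,v))@(X-o)) for o,v in rs]
def proj(im,X,fish=False):
    f=240/np.tan(np.radians(im['fovy'])/2); c=np.array(im['R'])@X+np.array(im['t'])
    if fish: 
        r=np.hypot(c[0],c[1]); return np.array([im['cx'],im['cy']])+f*np.arctan2(r,c[2])*c[:2]/r
    return np.array([im['cx'],im['cy']])+f*c[:2]/c[2]
E
python3 - <<'E'
from h import *
for n in ['side','top','wrist']:
    im=snap(n,n+'0'); o=-np.array(im['R']).T@im['t']; print(n,im['fovy'],im['cx'],im['cy'],o.round(3),np.array(im['R']).round(3).tolist())
s=env.state(); print(s)
E
```

```text
pics
side 44.69554980216313 317.3834096091935 228.68260319240557 [ 0.393 -1.078  0.74 ] [[0.997, -0.07, 0.016], [-0.025, -0.541, -0.841], [0.067, 0.838, -0.541]]
top 42.02493466772064 319.9610489656485 237.38888002163657 [ 0.235 -0.004  1.401] [[0.013, -1.0, 0.015], [-0.984, -0.015, -0.179], [0.18, -0.013, -0.984]]
wrist 65.70646984690485 315.7525492450916 235.14684240312909 [ 0.148 -0.586  0.373] [[-0.375, 0.927, 0.001], [0.877, 0.355, 0.323], [0.299, 0.122, -0.946]]
{'time_s': 0.15, 'joint_pos': array([-4.88342926e+01,  2.33131972e+00,  4.81419488e+00, -1.89039384e-02,
       -9.25617375e+01, -1.91200796e+01]), 'qvel': array([ 0.08186961, -0.00983015,  0.21475675,  0.09124279,  0.01210291,
       -0.00496976]), 'effort': array([-5.54662674e-04, -3.68621027e+01,  3.47692287e+01,  6.93612412e+00,
       -4.38695541e-03, -2.69858077e-05]), 'position': array([ 0.22516664, -0.55586672,  0.23049166]), 'tool_rot': array([[-9.26879744e-01, -3.75357838e-01, -6.57876387e-04],
       [-3.75358389e-01,  9.26878908e-01,  1.25313374e-03],
       [ 1.39398177e-04,  1.40844370e-03, -9.99998998e-01]]), 'ft_force': array([-0.87813126,  1.11512633,  0.28499909]), 'torque': array([ 0.0536848 , -0.04569713, -0.02331734]), 'grasp_force': 0.0, 'opening': 0.08531102733954206}
```

View pics/top0.png

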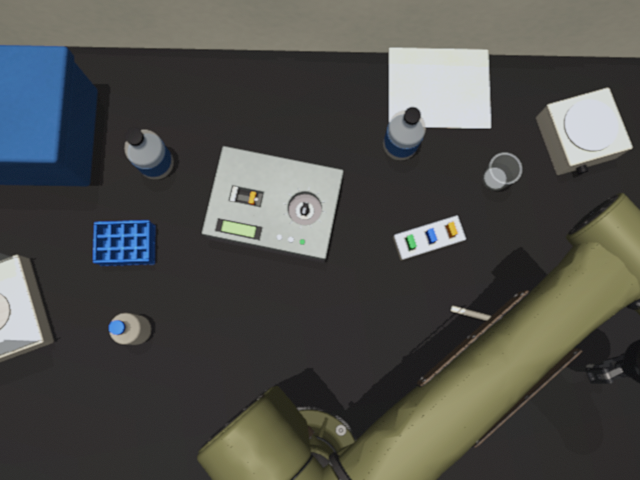

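View pics/side0.png

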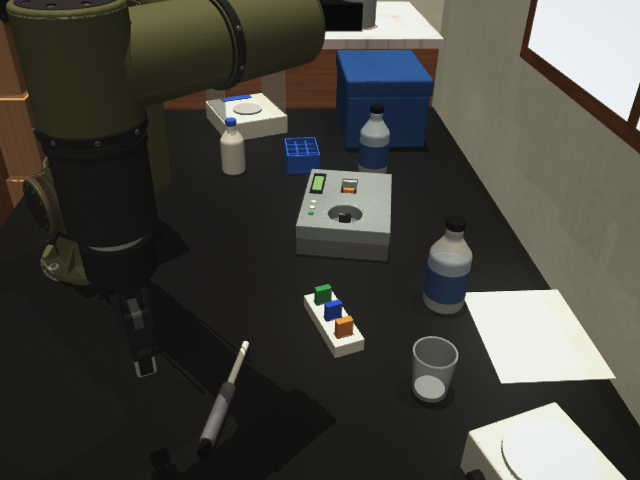

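View pics/wrist0.png

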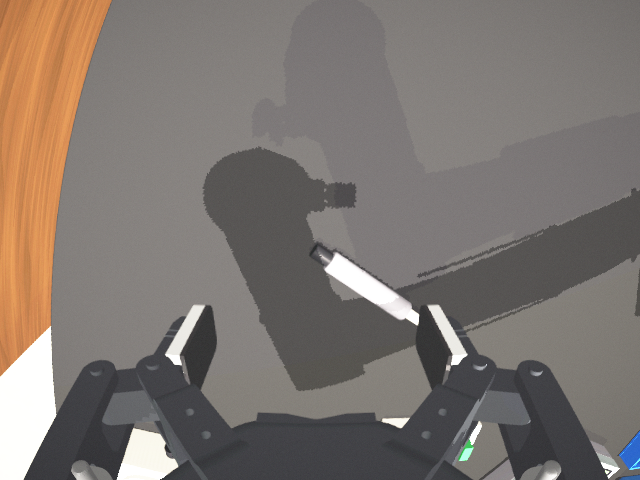

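The top view shows the photometer centred near (273,203), with the pocket at (246,196) and the well at (305,208). The rack is near (430,237), with blue at (432,236). The side view shows blue at (333,310), the well at (345,214) and the pocket at (349,186). The wrist view shows only the pipette under the fingers.

Run:
```python
from h import *
T=load('top0');S=load('side0')
def crop(im,x,y,w,h,k): return cv2.resize(im['pixels'][y:y+h,x:x+w,::-1],(w*k,h*k),interpolation=cv2.INTER_CUBIC)
a=crop(T,195,140,160,130,5)[:, :800]
a=np.vstack([cv2.resize(crop(T,195,140,150,125,4),(400,333)),np.zeros((0,400,3),np.uint8)])
b=cv2.resize(crop(S,290,160,120,100,4),(400,333)); c=cv2.resize(crop(T,385,205,90,60,4),(400,267)); d=cv2.resize(crop(S,295,275,90,60,4),(400,267))
cv2.imwrite('pics/comp.png',np.vstack([np.hstack([a,b]),np.hstack([c,d])]))
def blobs(im,lo,hi,roi,amin=15):
    x,y,w,h=roi; hsv=cv2.cvtColor(im['pixels'],cv2.COLOR_RGB2HSV); m=cv2.inRange(hsv,lo,hi)
    mm=np.zeros_like(m); mm[y:y+h,x:x+w]=m[y:y+h,x:x+w]
    n,l,s,c=cv2.connectedComponentsWithStats(mm)
    return [(s[i][:4].tolist(),int(s[i][4]),c[i].round(1).tolist(),cv2.minAreaRect(np.argwhere(l==i)[:,::-1].astype(np.float32))) for i in range(1,n) if s[i][4]>=amin]
for nm,im,roi in [('T',T,(385,205,90,60)),('S',S,(295,275,90,90))]:
    for c,lo,hi in [('blue',(105,120,60),(130,255,255)),('green',(45,100,40),(85,255,255)),('amber',(8,120,80),(30,255,255)),('white',(0,0,170),(180,40,255))]:
        print(nm,c,blobs(im,lo,hi,roi))
# housing top in top
for nm,im,roi in [('T',T,(195,140,155,125)),('S',S,(290,160,115,105))]:
    x,y,w,h=roi; print(nm, im['pixels'][160,275] if nm=='T' else im['pixels'][185,370])
    for c,lo,hi in [('grey',(0,0,110),(180,40,230)),('orange',(8,120,80),(30,255,255))]:
        print(nm,c,blobs(im,lo,hi,roi))
```

```text
T blue [([426, 229, 11, 14], 100, [431.0, 235.6], ((431.0500183105469, 235.65000915527344), (13.281566619873047, 7.905694961547852), 71.56504821777344))]
T green [([406, 235, 10, 15], 91, [410.6, 242.0], ((410.5963439941406, 241.82113647460938), (13.40956974029541, 7.183697700500488), 73.3007583618164))]
T amber [([446, 222, 11, 16], 106, [451.1, 229.4], ((451.1500244140625, 229.4499969482422), (13.597793579101562, 8.221921920776367), 71.56504821777344))]
T white [([395, 216, 71, 43], 1235, [428.7, 237.3], ((429.617431640625, 236.77581787109375), (25.353376388549805, 66.8135986328125), 72.6459732055664))]
S blue [([325, 299, 17, 22], 298, [332.6, 309.4], ((333.0, 309.5), (21.0, 16.0), 90.0))]
S green [([315, 284, 17, 21], 283, [322.4, 293.5], ((323.0, 294.0), (20.0, 16.0), 90.0))]
S amber [([335, 315, 19, 24], 342, [343.5, 326.1], ((344.0, 326.5), (23.0, 18.0), 90.0))]
S white [([304, 293, 60, 54], 681, [331.8, 324.8], ((333.6786804199219, 317.19482421875), (67.69020080566406, 28.94715118408203), 58.78159713745117)), ([332, 292, 5, 9], 26, [333.3, 296.5], ((334.0, 296.0), (8.0, 4.0),
[... 329 characters left out ...]
296142578125), (9.370742797851562, 4.438772678375244), 9.462321281433105)), ([254, 194, 8, 11], 44, [257.8, 198.9], ((257.11767578125, 198.52944946289062), (5.820854663848877, 10.6715669631958), 14.03624439239502)), ([302, 207, 4, 7], 21, [303.7, 210.3], ((303.5, 210.0), (6.0, 3.0), 90.0))]
T orange [([248, 191, 9, 14], 77, [251.9, 197.3], ((252.02354431152344, 197.3941192626953), (6.2909836769104, 13.341224670410156), 12.528807640075684))]
S [172 178 167]
S grey [([296, 169, 96, 64], 4240, [349.2, 201.2], ((344.8735046386719, 199.64410400390625), (93.7231216430664, 59.13299560546875), 4.39870548248291))]
S orange [([343, 187, 12, 6], 57, [348.2, 189.8], ((348.5, 189.5), (5.0, 11.0), 90.0))]
```

View pics/comp.png

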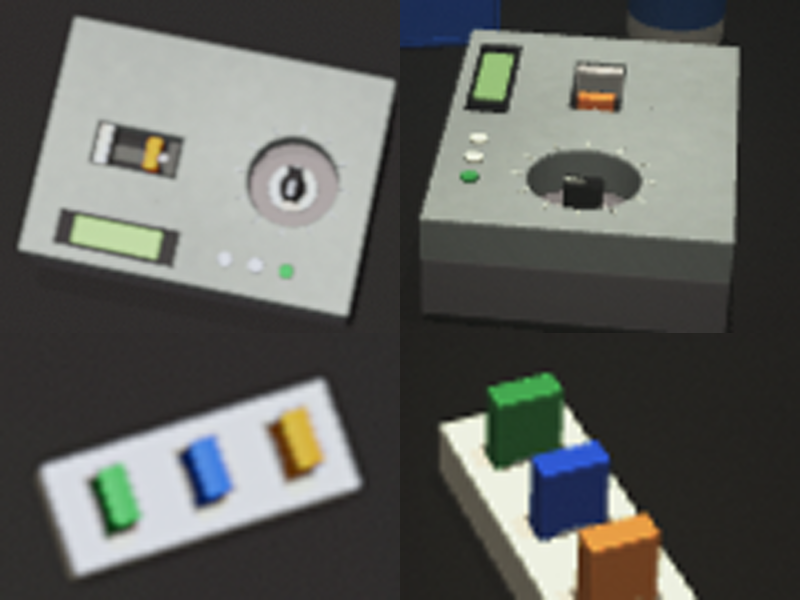

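Run:
```python
from h import *
T=load('top0');S=load('side0')
def full(p,x,y,k): return (np.array(p)+.5)/k-.5+[x,y]
k1,k2,k3=400/150,400/120,400/90
tp=dict(A=(75,15),B=(396,80),C=(350,317),D=(18,250),well=(293,182),knob=(292,185))
sp=dict(A=(340,47),B=(335,243),C=(21,220),D=(72,30),well=(184,180),knob=(183,182))
P={}
for n in tp:
    r=[ray(T,full(tp[n],195,140,k1)),ray(S,full(sp[n],290,160,k2))]
    X,e=tri(r); P[n]=X; print(n,X.round(4),np.round(e,4),'at75',atz(T,full(tp[n],195,140,k1),.075).round(4),atz(S,full(sp[n],290,160,k2),.075).round(4))
for n in 'AB','DC': d=P[n[0]]-P[n[1]]; print(n,np.linalg.norm(d),np.degrees(np.arctan2(-d[0],d[1])))
for n in 'AD','BC': d=P[n[0]]-P[n[1]]; print(n,np.linalg.norm(d),np.degrees(np.arctan2(d[1],d[0])))
print('cen',sum(P[k] for k in 'ABCD')/4)
tb=full((206,470-333),385,205,k3); sb=full((170,127),295,275,k3)
print('blue',tri([ray(T,tb),ray(S,sb)]),atz(T,tb,.058),atz(S,sb,.058))
for n,p in dict(l=(40,466),t=(325,378),r=(361,487),b=(75,577)).items(): print(n,atz(T,full((p[0],p[1]-333),385,205,k3),.026))
print(env.state()['joint_pos'])
```

```text
A [0.6792 0.1971 0.0737] [0.0016 0.0016] at75 [0.6804 0.1969 0.075 ] [0.6769 0.1938 0.075 ]
B [ 0.6279 -0.0698  0.0751] [0.0011 0.0011] at75 [ 0.6291 -0.0699  0.075 ] [ 0.6267 -0.0702  0.075 ]
C [ 0.431  -0.0341  0.0747] [0.0002 0.0002] at75 [ 0.4307 -0.0341  0.075 ] [ 0.4312 -0.0345  0.075 ]
D [0.481  0.2352 0.0721] [0.0009 0.0009] at75 [0.4813 0.2348 0.075 ] [0.4797 0.2292 0.075 ]
well [0.5413 0.0137 0.0727] [0.0005 0.0005] at75 [0.5413 0.0137 0.075 ] [0.5403 0.0097 0.075 ]
knob [0.5401 0.0145 0.0705] [0.0002 0.0002] at75 [0.5388 0.0144 0.075 ] [0.5393 0.0072 0.075 ]
AB 0.2718226898849457 -10.871560789301181
DC 0.27393392837806724 -10.515319091654437
AD 0.20179710038004015 -10.887631305706492
BC 0.20009836267795353 -10.2872469085547
cen [0.55476081 0.08208971 0.07391008]
blue (array([ 0.48900463, -0.26519932,  0.05326096]), [np.float64(0.00013244509822984643), np.float64(0.0001324450982299288)]) [ 0.48797583 -0.2642806   0.058     ] [ 0.48847764 -0.27077853  0.058     ]
l [ 0.49474519 -0.18649065  0.026     ]
t [ 0.54257829 -0.33207796  0.026     ]
r [ 0.48651269 -0.34881411  0.026     ]
b [ 0.43840097 -0.20360023  0.026     ]
[-4.88342926e+01  2.33131972e+00  4.81419488e+00 -1.89039384e-02
 -9.25617375e+01 -1.91200796e+01]
```

Housing yaw is about -10.7°, with its top at z ≈ 0.074–0.075. Blue is at (0.490, -0.267), and the rack yaw is about 18.2°. I'll move to hover over blue.

Call:
play_rows:
  rows:
    - [[0,0,-0.32],[0.88,0.96,0],0.2]
    - [[0,0,-0.32],[0.88,0.96,0],0.2]
    - [[0,0,0],[0.88,0.96,0],0.2]
    - [[0,0,0],[0.88,0.96,0],0.2]
    - [[0,0,0],[0.88,0.96,0],0.2]
    - [[0,0,0],[0.88,0.96,0],0.2]
    - [[0,0,0],[0.88,0.96,0],0.2]
    - [[0,0,0],[0.88,0.96,0],0.2]
    - [[0,0,0],[0.88,0.96,-0.3],0.2]
    - [[0,0,0],[0.88,0.96,-0.3],0.2]
  newtons: 40

```text
time_s: 0.98
position: [0.402, -0.363, 0.2193]
tool_rot: [[-0.95, -0.313, 0.001], [-0.313, 0.95, -0.0], [-0.0, -0.0, -1.0]]
ft_force: [0.2, -0.6, -0.8]
opening: 0.0339
grasp_force: 0.0
```

Call:
play_rows:
  rows:
    - [[0,0,0],[0.88,0.96,-0.3],0.2]
    - [[0,0,0],[0.88,0.96,-0.3],0.2]
    - [[0,0,0],[0.88,0.96,-0.3],0.2]
    - [[0,0,0],[0.88,0.96,-0.5],0.2]
    - [[0,0,0],[0.93,1,-0.5],0.2]
    - [[0,0,0],[0,0,-0.5],0.2]
    - [[0,0,0],[0,0,0],0.2]
    - [[0,0,0],[0,0,0],0.2]

```text
time_s: 1.65
position: [0.4898, -0.2673, 0.1707]
tool_rot: [[-0.95, -0.313, -0.002], [-0.313, 0.95, 0.0], [0.002, 0.001, -1.0]]
ft_force: [-0.8, -0.5, 0.6]
opening: 0.0341
grasp_force: 0.0
```

Run:
```python
from h import *
im=snap('wrist','w1'); s=env.state(); print(s['position'],s['tool_rot'],s['opening'],s['time_s'],s['ft_force'])
for n,X in dict(bluetop=[.49,-.267,.058],tcp=s['position']).items(): print(n,proj(im,np.array(X),True))
```

```text
[ 0.48994086 -0.26780031  0.17164434] [[-9.50032216e-01 -3.12151801e-01 -2.06588184e-04]
 [-3.12151692e-01  9.50032174e-01 -4.34842916e-04]
 [ 3.32002421e-04 -3.48627928e-04 -9.99999884e-01]] 0.03390329938229798 1.7 [ 0.19422108 -0.47067604 -0.21641954]
bluetop [314.5113323  230.88935468]
tcp [312.14230088 310.74727278]
```

View pics/w1.png

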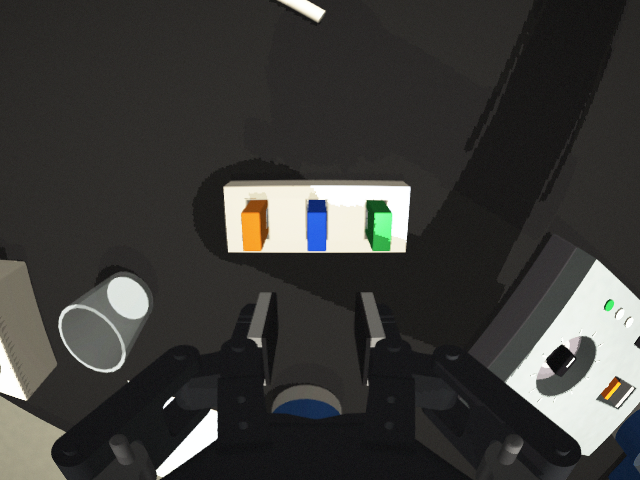

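The wrist view shows the blue block at columns 307–327, rows 200–251, with amber to its left and green to its right. I'll descend partway for a second view.

Call:
play_rows:
  rows:
    - [[0,0,0],[0,0,-1],0.2]
    - [[0,0,0],[0,0,-1],0.2]
    - [[0,0,0],[0,0,-1],0.2]
    - [[0,0,0],[0,0,0],0.2]
    - [[0,0,0],[0,0,0],0.2]

```text
time_s: 2.12
position: [0.4896, -0.2681, 0.1117]
tool_rot: [[-0.95, -0.311, -0.001], [-0.311, 0.95, -0.0], [0.001, -0.0, -1.0]]
ft_force: [0.3, 0.8, -0.0]
opening: 0.0344
grasp_force: 0.0
```

Run:
```python
from h import *
im2=snap('wrist','w2'); im1=load('w1'); s=env.state(); print(s['position'])
F=[]
for im in (im1,im2):
    hsv=cv2.cvtColor(im['pixels'],cv2.COLOR_RGB2HSV); m=cv2.inRange(hsv,(105,120,50),(130,255,255)); m[300:]=0
    n,l,st,c=cv2.connectedComponentsWithStats(m); i=1+np.argmax(st[1:,4]); x,y,w,h,a=st[i]; print(st[i])
    print('col V',im['pixels'][y:y+h,x+w//2,2].tolist())
    rows=[(np.where(l[r]==i)[0].min(),np.where(l[r]==i)[0].max()) for r in range(y,y+h)]; print(rows[::4],rows[-4:])
cv2.imwrite('pics/w2c.png',cv2.resize(im2['pixels'][170:290,240:400,::-1],None,fx=5,fy=5,interpolation=cv2.INTER_CUBIC))
```

```text
[ 0.49036469 -0.26825129  0.11299336]
[307 200  20  51 937]
col V [112, 110, 111, 109, 111, 109, 112, 113, 111, 111, 111, 115, 173, 224, 230, 231, 231, 232, 231, 231, 231, 231, 230, 231, 230, 230, 230, 230, 229, 229, 229, 228, 229, 229, 228, 229, 227, 227, 229, 228, 228, 228, 228, 228, 228, 227, 226, 227, 227, 227, 216]
[(np.int64(309), np.int64(324)), (np.int64(309), np.int64(324)), (np.int64(308), np.int64(325)), (np.int64(308), np.int64(325)), (np.int64(307), np.int64(326)), (np.int64(307), np.int64(326)), (np.int64(307), np.int64(325)), (np.int64(307), np.int64(325)), (np.int64(307), np.int64(325)), (np.int64(307), np.int64(325)), (np.int64(308), np.int64(325)), (np.int64(308), np.int64(325)), (np.int64(308), np.int64(325))] [(np.int64(308), np.int64(325)), (np.int64(308), np.int64(325)), (np.int64(308), np.int64(325)), (np.int64(308), np.int64(325))]
[ 306  222   25   67 1542]
col V [122, 115, 116, 116, 116, 113, 116, 113, 115, 115, 115, 116, 115, 117, 117, 118, 117, 118, 126, 178, 203, 207, 207, 206, 205, 206, 229, 231, 232, 231, 231, 232, 231, 232, 231, 231, 231, 232, 231, 231, 230, 231, 230, 231, 231, 230, 230, 230, 229, 230, 229, 229, 229, 228, 229, 229, 228, 230, 228, 229, 228, 229, 228, 230, 229, 216, 108]
[(np.int64(309), np.int64(327)), (np.int64(308), np.int64(327)), (np.int64(308), np.int64(328)), (np.int64(307), np.int64(328)), (np.int64(307), np.int64(329)), (np.int64(306), np.int64(329)), (np.int64(306), np.int64(329)), (np.int64(306), np.int64(329)), (np.int64(306), np.int64(329)), (np.int64(306), np.int64(329)), (np.int64(306), np.int64(329)), (np.int64(306), np.int64(329)), (np.int64(307), np.int64(329)), (np.int64(307), np.int64(329)), (np.int64(307), np.int64(329)), (np.int64(307), np.int64(329)), (np.int64(306), np.int64(329))] [(np.int64(306), np.int64(330)), (np.int64(306), np.int64(329)), (np.int64(306), np.int64(329)), (np.int64(307), np.int64(329))]
```

View pics/w2c.png

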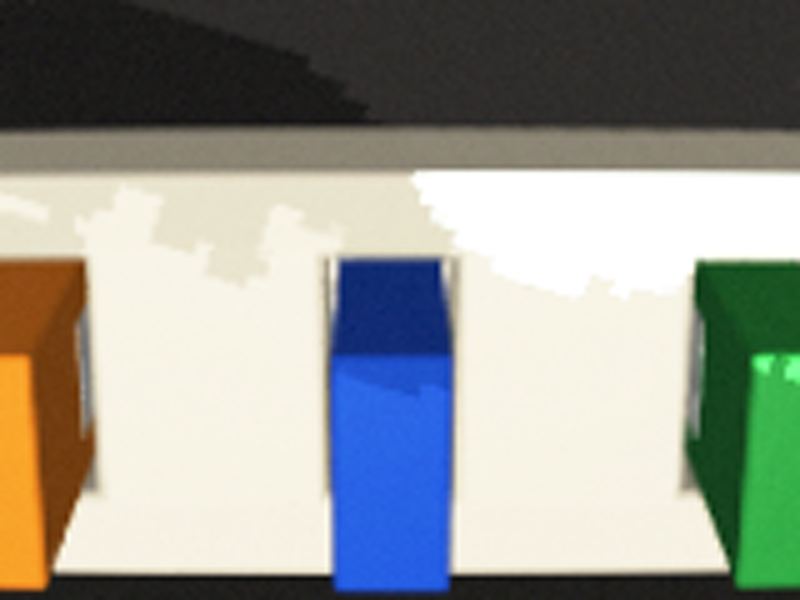

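The block's top face spans columns 306–330 and rows 241–288, symmetric and square to the fingers. Next I'll triangulate it.

Run:
```python
from h import *
a,b=load('w1'),load('w2')
P={}
for n,p,q in [('nearL',(306.5,211.8),(305.8,240.7)),('nearR',(326.2,211.8),(330,240.7)),('farL',(307.3,250.9),(306.3,288)),('farR',(325.8,250.9),(329.8,288))]:
    X,e=tri([ray(a,p,1),ray(b,q,1)]); P[n]=X; print(n,X.round(4),np.round(e,4),atz(b,q,.058,1).round(4))
Q=[atz(b,q,.058,1) for q in [(305.8,240.7),(330,240.7),(306.3,288),(329.8,288)]]
print(np.mean(list(P.values()),0),np.mean(Q,0))
d=Q[2]+Q[3]-Q[0]-Q[1]; print(np.degrees(np.arctan2(d[1],d[0])),np.linalg.norm(d)/2,np.linalg.norm(Q[1]-Q[0]))
```

```text
nearL [ 0.4773 -0.2769  0.0614] [0.0001 0.0001] [ 0.4784 -0.2765  0.058 ]
nearR [ 0.473  -0.264   0.0615] [0.0001 0.0001] [ 0.4742 -0.2636  0.058 ]
farL [ 0.5058 -0.2674  0.0595] [0.0001 0.0001] [ 0.5066 -0.2673  0.058 ]
farR [ 0.5015 -0.2545  0.0597] [0. 0.] [ 0.5023 -0.2541  0.058 ]
[ 0.48939991 -0.26572382  0.0605318 ] [ 0.49037185 -0.26538195  0.058     ]
18.439026741454192 0.02967350950539908 0.01356986629826308
```

Call:
play_rows:
  rows:
    - [[0,0,0],[0,0.13,-1],0.2]
    - [[0,0,0],[0,0,-1],0.2]
    - [[0,0,0],[0,0,-1],0.2]
    - [[0,0,0],[0,0,-1],0.2]
    - [[0,0,0],[0,0,0],0.2]
    - [[0,0,0],[0,0,0],0.2]

```text
time_s: 2.67
position: [0.4905, -0.2652, 0.0325]
tool_rot: [[-0.95, -0.312, 0.0], [-0.312, 0.95, -0.001], [-0.0, -0.001, -1.0]]
ft_force: [0.6, -0.6, 0.7]
opening: 0.0339
grasp_force: 0.0
```

Call:
play_rows:
  rows:
    - [[0,0,0],[0,0,0],1]
    - [[0,0,0],[0,0,0],1]
    - [[0,0,0],[0,0,0],1]
    - [[0,0,0],[0,0,0],1]
    - [[0,0,0],[0,0,0],1]
  newtons: 30

```text
time_s: 3.08
position: [0.4916, -0.2653, 0.0339]
tool_rot: [[-0.95, -0.313, 0.004], [-0.313, 0.95, -0.002], [-0.003, -0.003, -1.0]]
ft_force: [-0.9, 0.0, 6.3]
opening: 0.0135
grasp_force: 34.0
```

Gripped, with the opening at 13.5 mm. Now I'll lift, carry it across and flip the wrist.

Call:
play_rows:
  rows:
    - [[0,0,0],[0,0,0.5],1]
    - [[0,0,0],[0,0,1],1]
    - [[0,0,0],[0,0,1],1]
    - [[0,0,0],[0,0,1],1]
    - [[0,0,0],[0,0,1],1]
    - [[0,0,0],[0,0,1],1]
    - [[0,0,0],[0,0,1],1]
    - [[0,0,0],[0,0,1],1]
    - [[0,0,0],[0,0,0],1]

```text
time_s: 3.83
position: [0.4916, -0.2655, 0.1872]
tool_rot: [[-0.95, -0.313, 0.007], [-0.313, 0.95, -0.003], [-0.006, -0.005, -1.0]]
ft_force: [0.7, -0.0, 0.4]
opening: 0.0132
grasp_force: 33.0
```

Call:
play_rows:
  rows:
    - [[0,0,0.97],[0.04,0.81,0],1]
    - [[0,0,0.97],[0.04,0.81,0],1]
    - [[0,0,0.97],[0.04,0.81,0],1]
    - [[0,0,0.97],[0.04,0.81,0],1]
    - [[0,0,0.97],[0.04,0.81,0],1]
    - [[0,0,0.97],[0.04,0.81,0],1]
    - [[0,0,0.97],[0.04,0.81,0],1]
    - [[0,0,0.97],[0.04,0.81,0],1]
    - [[0,0,0.97],[0.04,0.81,0],1]
    - [[0,0,0.97],[0.04,0.81,0],1]

```text
time_s: 4.67
position: [0.498, -0.1018, 0.1817]
tool_rot: [[-0.23, -0.973, 0.0], [-0.973, 0.23, 0.0], [-0.0, 0.0, -1.0]]
ft_force: [0.1, -0.2, -0.8]
opening: 0.0136
grasp_force: 32.9
```

Call:
play_rows:
  rows:
    - [[0,0,0.97],[0.04,0.81,0],1]
    - [[0,0,0.97],[0.04,0.81,0],1]
    - [[0,0,0.97],[0.04,0.81,0],1]
    - [[0,0,0.97],[0.04,0.81,0],1]
    - [[0,0,0.97],[0.04,0.81,0],1]
    - [[0,0,0.97],[0.04,0.81,0],1]
    - [[0,0,0.97],[0.04,0.81,0],1]
    - [[0,0,0.97],[0.04,0.81,0],1]
    - [[0,0,0.97],[0.04,0.81,0],1]
    - [[0,0,0.97],[0.04,0.81,0],1]

```text
time_s: 5.5
position: [0.506, 0.0601, 0.1817]
tool_rot: [[0.706, -0.708, 0.0], [-0.708, -0.706, 0.0], [-0.0, -0.0, -1.0]]
ft_force: [0.1, -0.1, -0.7]
opening: 0.0135
grasp_force: 32.9
```

Call:
play_rows:
  rows:
    - [[0,0,0.97],[0.04,0.81,0],1]
    - [[0,0,0.97],[0.04,0.81,0],1]
    - [[0,0,0.97],[0.04,0.81,0],1]
    - [[0,0,0.97],[0.04,0.81,0],1]
    - [[0,0,0.97],[0.04,0.81,0],1]
    - [[0,0,0.97],[0.04,0.81,0],1]
    - [[0,0,0],[0,0,0],1]
    - [[0,0,0],[0,0,0],1]
    - [[0,0,0],[0,0,0],1]

```text
time_s: 6.25
position: [0.5109, 0.1562, 0.1815]
tool_rot: [[0.983, -0.183, -0.0], [-0.183, -0.983, -0.0], [-0.0, 0.0, -1.0]]
ft_force: [1.0, -0.6, 0.3]
opening: 0.0134
grasp_force: 32.9
```

Run:
```python
from h import *
im=snap('wrist','w3'); s=env.state(); print(s['position'],s['tool_rot'],s['joint_pos'].round(1),s['opening'],s['time_s'],s['ft_force'],s['torque'])
for n,X in dict(pocket=[.566,.141,.075],well=[.5415,.0135,.075]).items(): print(n,proj(im,np.array(X),True))
```

```text
[0.51096698 0.15598941 0.18150551] [[ 9.83007806e-01 -1.83563728e-01  1.08633443e-04]
 [-1.83563722e-01 -9.83007811e-01 -6.55572242e-05]
 [ 1.18821452e-04  4.45021039e-05 -9.99999992e-01]] [ 38.6  -7.8 -10.1   0.  -87.7  40.9] 0.013061950608173261 6.3 [ 0.74379901  0.04649182 -0.4700768 ] [ 0.04793943 -0.0151206  -0.0422658 ]
pocket [324.21359685 151.14299415]
well [501.50185745 159.1181934 ]
```

View pics/w3.png

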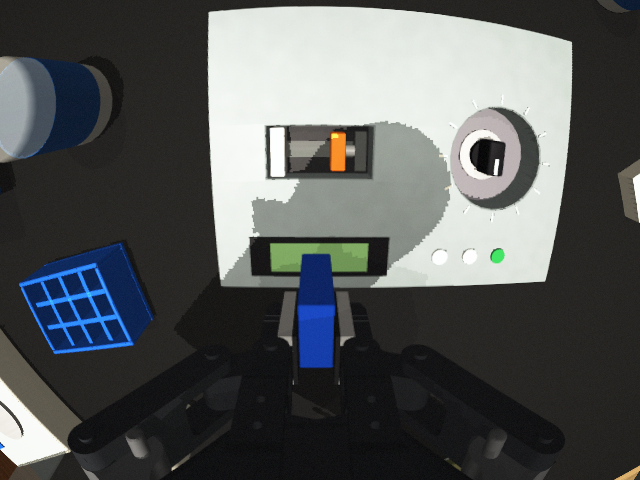

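The pocket rim spans about columns 265–374 and rows 125–179. The white stop's face is near column 287, the orange jaw's face near 331, and the knob near (490,155). Next I'll compute positions from these.

Run:
```python
from h import *
im=load('w3'); p=im['pixels'].astype(int)
print('row150',[(x,p[150,x].tolist()) for x in list(range(262,292))+list(range(326,350))+list(range(368,380))][::1])
print('col305',[(y,int(p[y,305].sum()/3)) for y in list(range(119,134))+list(range(172,186))])
```

```text
row150 [(262, [248, 250, 246]), (263, [248, 250, 247]), (264, [233, 238, 231]), (265, [123, 130, 122]), (266, [107, 112, 107]), (267, [57, 61, 57]), (268, [58, 61, 57]), (269, [54, 60, 57]), (270, [241, 238, 232]), (271, [253, 253, 254]), (272, [253, 254, 254]), (273, [253, 254, 254]), (274, [253, 254, 254]), (275, [253, 254, 254]), (276, [253, 254, 254]), (277, [253, 254, 254]), (278, [253, 254, 254]), (279, [253, 254, 254]), (280, [253, 254, 254]), (281, [253, 254, 255]), (282, [253, 254, 255]), (283, [252, 252, 251]), (284, [190, 185, 176]), (285, [72, 69, 66]), (286, [69, 68, 64]), (287, [73, 73, 68]), (288, [68, 68, 64]), (289, [71, 72, 67]), (290, [87, 89, 82]), (291, [151, 152, 140]), (326, [84, 84, 76]), (327, [83, 82, 75]), (328, [84, 83, 77]), (329, [96, 72, 56]), (330, [135, 65, 24]), (331, [209, 98, 25]), (332, [248, 142, 43]), (333, [249, 144, 40]), (334, [249, 145, 41]), (335, [249, 146, 45]), (336, [249, 146, 44]), (337, [249, 144, 42]), (338, [249, 146, 43]), (339, [249, 146, 44]), (340, [249, 143, 42]), (341, [249, 144, 40]), (342, [249, 145, 41]), (343, [248, 143, 39]), (344, [247, 138, 44]), (345, [186, 109, 55]), (346, [210, 204, 193]), (347, [212, 207, 199]), (348, [210, 206, 198]), (349, [210, 206, 197]), (368, [50, 49, 48]), (369, [53, 56, 54]), (370, [56, 60, 57]), (371, [58, 59, 56]), (372, [66, 70, 67]), (373, [112, 116, 112]), (374, [134, 142, 132]), (375, [147, 155, 147]), (376, [152, 161, 153]), (377, [154, 162, 152]), (378, [153, 161, 152]), (379, [152, 158, 149])]
col305 [(119, 241), (120, 241), (121, 241), (122, 241), (123, 241), (124, 195), (125, 120), (126, 95), (127, 84), (128, 85), (129, 85), (130, 87), (131, 89), (132, 88), (133, 89), (172, 38), (173, 63), (174, 71), (175, 73), (176, 69), (177, 73), (178, 97), (179, 130), (180, 144), (181, 145), (182, 145), (183, 145), (184, 145), (185, 147)]
```

Run:
```python
from h import *
im=load('w3'); v=151
L,R,T,B=[atz(im,q,.075,1) for q in [(264.8,v),(373,v),(319,124.6),(319,178.5)]]
print('len',np.linalg.norm(L-R),'wid',np.linalg.norm(T-B))
d=L-R; yaw=np.degrees(np.arctan2(-d[0],d[1])); print('yaw',yaw)
yh=np.array([np.sin(np.radians(10.7)),np.cos(np.radians(10.7)),0]); xh=np.array([yh[1],-yh[0],0])
c0=(L+R)/2; c=c0+xh*(((T+B)/2-c0)@xh); print('pocket centre',c)
J=atz(im,(331,v),.073,1);S=atz(im,(284.3,v),.073,1)
print('jaw',(J-c)@yh,'stop',(S-c)@yh)
y=((J-c)@yh+(S-c)@yh)/2
print('target mid',c+yh*y)
k=[atz(im,q,.073,1) for q in [(490,155)]]; print('knob',k,(k[0]-c)@yh,(k[0]-c)@xh)
print(np.degrees([np.arctan2(-.183563,.983008)]))
```

```text
len 0.07273501863368387 wid 0.036567612180630635
yaw -10.495573903822857
pocket centre [0.56622734 0.14452396 0.075     ]
jaw -0.008123052610567604 stop 0.023360307488747137
target mid [0.56764186 0.15201012 0.075     ]
knob [array([0.54530658, 0.0219504 , 0.073     ])] -0.12432664142529845 0.0022008124343120207
[-10.57736314]
```

Call:
play_rows:
  rows:
    - [[0,0,0],[0.94,-0.12,0],1]
    - [[0,0,0],[0.94,-0.12,0],1]
    - [[0,0,0],[0.94,-0.12,0],1]
    - [[0,0,0],[0,0,-0.8],1]
    - [[0,0,0],[0,0,-0.8],1]
    - [[0,0,0],[0,0,-0.5],1]
    - [[0,0,0],[0,0,0],1]
    - [[0,0,0],[0,0,0],1]

```text
time_s: 6.97
position: [0.5673, 0.1487, 0.1393]
tool_rot: [[0.983, -0.183, -0.0], [-0.183, -0.983, -0.001], [-0.0, 0.001, -1.0]]
ft_force: [-0.4, 0.5, 0.3]
opening: 0.0137
grasp_force: 32.9
```

Run:
```python
from h import *
im=snap('wrist','w4'); sd=snap('side','s4'); s=env.state(); print(s['position'],s['time_s'])
a=im['pixels'][150:480,140:540,::-1]; b=cv2.resize(sd['pixels'][120:230,300:400,::-1],(400,440),interpolation=cv2.INTER_CUBIC)[:330]
cv2.imwrite('pics/c4.png',np.hstack([a,b]))
```

```text
[0.56787567 0.14924133 0.14076872] 7.0667
```

View pics/c4.png

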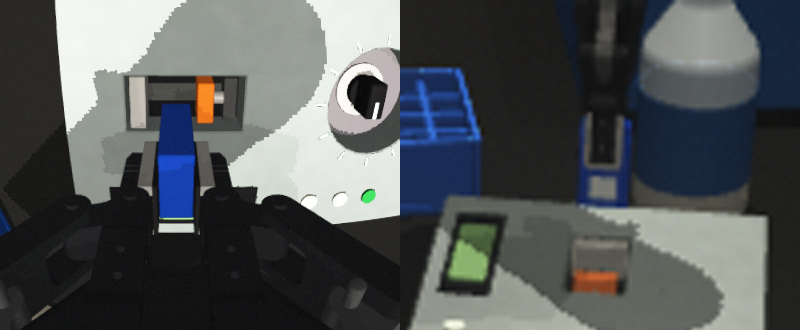

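The block is aligned over the gap between stop and jaw. Now I'll lower it.

Call:
play_rows:
  rows:
    - [[0,0,0],[0,0,-0.7],1]
    - [[0,0,0],[0,0,-0.7],1]
    - [[0,0,0],[0,0,-0.7],1]
    - [[0,0,0],[0,0,-0.5],1]
    - [[0,0,0],[0,0,0],1]
    - [[0,0,0],[0,0,0],1]

```text
time_s: 7.57
position: [0.5676, 0.1493, 0.0878]
tool_rot: [[0.983, -0.182, 0.0], [-0.182, -0.983, -0.0], [0.0, 0.0, -1.0]]
ft_force: [0.2, 0.1, -0.0]
opening: 0.0132
grasp_force: 33.0
```

Call:
play_rows:
  rows:
    - [[0,0,0],[0,0,-0.1],1]
    - [[0,0,0],[0,0,-0.1],1]
    - [[0,0,0],[0,0,-0.05],1]
    - [[0,0,0],[0,0,0],1]

```text
time_s: 7.9
position: [0.5675, 0.1493, 0.0824]
tool_rot: [[0.983, -0.182, 0.0], [-0.182, -0.983, 0.0], [0.0, -0.0, -1.0]]
ft_force: [0.0, -0.1, -0.9]
opening: 0.0132
grasp_force: 33.0
```

Call:
play_rows:
  rows:
    - [[0,0,0],[0,0,-0.1],1]
    - [[0,0,0],[0,0,-0.05],1]
    - [[0,0,0],[0,0,0],1]

```text
time_s: 8.15
position: [0.5674, 0.1493, 0.0791]
tool_rot: [[0.983, -0.182, -0.0], [-0.182, -0.983, -0.0], [-0.0, 0.0, -1.0]]
ft_force: [0.2, 0.4, 0.2]
opening: 0.0134
grasp_force: 33.1
```

Call:
play_rows:
  rows:
    - [[0,0,0],[0,0,-0.05],1]
    - [[0,0,0],[0,0,0],1]

```text
time_s: 8.32
position: [0.5676, 0.1493, 0.079]
tool_rot: [[0.983, -0.182, 0.001], [-0.182, -0.983, -0.0], [0.001, 0.0, -1.0]]
ft_force: [-1.7, 0.3, 2.8]
opening: 0.0135
grasp_force: 33.4
```

It has touched the floor at the expected height, with about 3 N. I'll release and retreat up.

Call:
play_rows:
  rows:
    - [[0,0,0],[0,0,0],0.5]
    - [[0,0,0],[0,0,0],0.2]
    - [[0,0,0],[0,0,0],0.2]
    - [[0,0,0],[0,0,0.5],0.2]
    - [[0,0,0],[0,0,1],0.2]
    - [[0,0,0],[0,0,1],0.2]
    - [[0,0,0],[0,0,1],0.2]
    - [[0,0,0],[0,0,0],0.2]

```text
time_s: 8.98
position: [0.5695, 0.1497, 0.1543]
tool_rot: [[0.983, -0.182, 0.008], [-0.182, -0.983, 0.002], [0.007, -0.004, -1.0]]
ft_force: [-0.1, 0.3, 1.3]
opening: 0.0343
grasp_force: 0.0
```

Call:
play_rows:
  rows:
    - [[0,0,0],[-1,-0.8,0],0.2]
    - [[0,0,0],[-1,-0.8,0],0.2]
    - [[0,0,0],[-1,-0.8,0],0.2]
    - [[0,0,0],[-0.5,-0.8,0],0.2]
    - [[0,0,0],[0,-0.8,0],0.2]
    - [[0,0,0],[0,0,0],0.2]
    - [[0,0,0],[0,0,0],0.2]
    - [[0,0,0],[0,0,0],0.2]

```text
time_s: 9.65
position: [0.4976, 0.0696, 0.1485]
tool_rot: [[0.983, -0.182, 0.0], [-0.182, -0.983, 0.0], [0.0, -0.0, -1.0]]
ft_force: [0.5, 0.5, 1.2]
opening: 0.034
grasp_force: 0.0
```

Run:
```python
from h import *
im=snap('wrist','w5'); s=env.state(); print(s['position'],s['tool_rot'],s['time_s'],s['torque'])
cv2.imwrite('pics/c5.png',cv2.resize(im['pixels'][60:360,140:540,::-1],None,fx=2,fy=2))
```

```text
[0.49760378 0.06978799 0.14827293] [[ 9.83372487e-01 -1.81599951e-01 -1.00308153e-04]
 [-1.81599956e-01 -9.83372490e-01 -3.82050224e-05]
 [-9.17022482e-05  5.57857241e-05 -9.99999994e-01]] 9.7 [-0.02739266  0.00768656 -0.00076353]
```

View pics/c5.png

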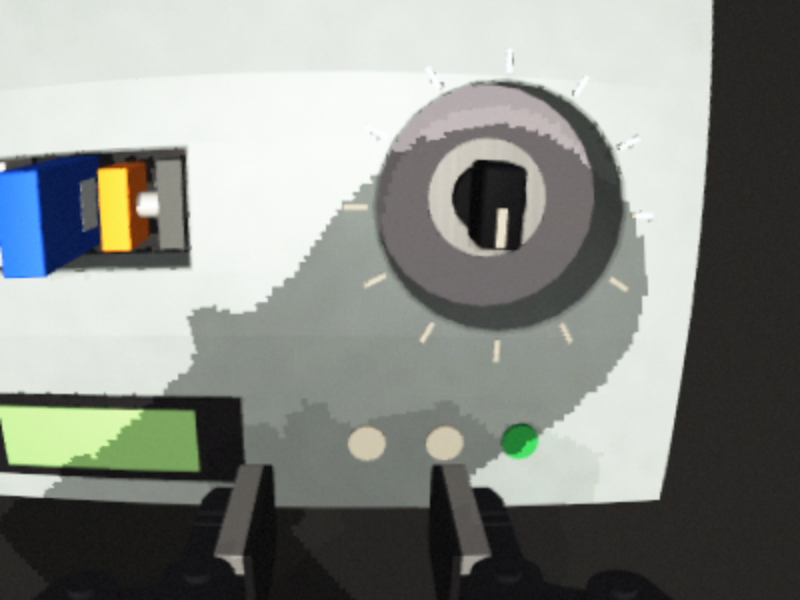

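Blue is standing in the pocket between the stop and the orange jaw. The knob top is near crop (502,205), full frame (391,162), with its mark pointing to -x. The well mouth is centred near crop (499,204).

Run:
```python
from h import *
im=load('w5')
f=lambda x,y:np.array([140+(x+.5)/2-.5,60+(y+.5)/2-.5])
g=lambda x,y,z:atz(im,f(x,y),z,1)
l,r,t,b=g(376,205,.075),g(622,205,.075),g(499,80,.075),g(499,329,.075)
print('well',(l+r)/2,(t+b)/2,np.linalg.norm(l-r),np.linalg.norm(t-b))
print('knob',g(502,205,.073))
for p,q in [((527,165),(523,250)),((503,210),(501,246))]:
    d=g(*p,.073)-g(*q,.073); print(np.degrees(np.arctan2(d[1],d[0])))
print('w3 well too'); print('width',np.linalg.norm(g(480,205,.073)-g(526,205,.073)))
# triangulate knob & well with top0
T=load('top0'); h=lambda x,y:((x+.5)/(400/150)-.5+195,(y+.5)/(400/150)-.5+140)
print(tri([ray(T,h(293,182)),ray(im,f(499,204.5),1)]),tri([ray(T,h(292,184)),ray(im,f(502,205),1)]))
```

```text
well [0.54358412 0.01665893 0.075     ] [0.54260665 0.01760486 0.075     ] 0.07515504071105306 0.07534866740645585
knob [0.54290302 0.01666354 0.073     ]
-10.554882469774522
-11.166894886017491
w3 well too
width 0.014079631990509699
(array([0.5426849 , 0.01506489, 0.06630406]), [np.float64(0.001440397018107626), np.float64(0.0014403970181076603)]) (array([0.54174305, 0.01491256, 0.06506988]), [np.float64(0.0003742605761096286), np.float64(0.00037426057610964714)])
```

Call:
play_rows:
  rows:
    - [[0,0,0],[0.76,-0.87,0],0.2]
    - [[0,0,0],[0.76,-0.87,-0.4],0.2]
    - [[0,0,0],[0.76,-0.87,-1],0.2]
    - [[0,0,0],[0,0,-0.5],0.2]
    - [[0,0,0],[0,0,0],0.2]
    - [[0,0,0],[0,0,0],0.2]

```text
time_s: 10.2
position: [0.5427, 0.0174, 0.1096]
tool_rot: [[0.983, -0.182, -0.002], [-0.182, -0.983, -0.001], [-0.002, 0.001, -1.0]]
ft_force: [0.3, 0.2, 1.5]
opening: 0.0344
grasp_force: 0.0
```

Run:
```python
from h import *
im=snap('wrist','w6'); s=env.state(); print(s['position'],s['time_s'],s['torque'])
print(proj(im,s['position'],1),proj(im,s['position']-[0,0,.037],1),proj(im,s['position']-[0,-.01,.037],1))
cv2.imwrite('pics/c6.png',cv2.resize(im['pixels'][220:420,216:416,::-1],None,fx=3,fy=3,interpolation=cv2.INTER_CUBIC))
```

```text
[0.54316081 0.01770228 0.11081599] 10.25 [-0.00592328 -0.02393408 -0.00201634]
[316.86068119 308.91247988] [316.55927632 273.49313683] [297.98931183 276.58125106]
```

View pics/c6.png

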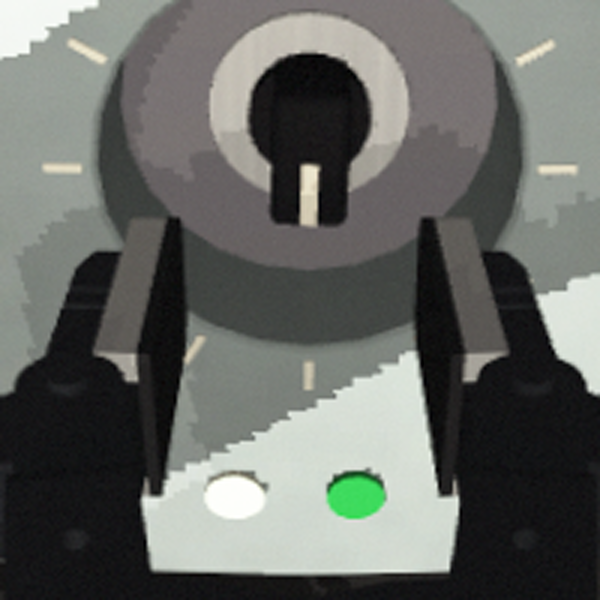

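The knob sits about 3 px (1.6 mm, towards -y) right of the finger midplane and is aligned in yaw. I'll correct that, narrow the fingers and descend.

Call:
play_rows:
  rows:
    - [[0,0,0],[-0.02,-0.08,0],0.4]
    - [[0,0,0],[0,0,-0.5],0.4]
    - [[0,0,0],[0,0,-0.7],0.4]
    - [[0,0,0],[0,0,-0.7],0.4]
    - [[0,0,0],[0,0,-0.5],0.4]
    - [[0,0,0],[0,0,-0.3],0.4]
    - [[0,0,0],[0,0,0],0.4]
    - [[0,0,0],[0,0,0],0.4]

```text
time_s: 10.92
position: [0.5428, 0.0155, 0.0566]
tool_rot: [[0.983, -0.181, 0.0], [-0.181, -0.983, -0.0], [0.0, 0.0, -1.0]]
ft_force: [-0.0, 0.4, 0.7]
opening: 0.0256
grasp_force: 0.0
```

Call:
play_rows:
  rows:
    - [[0,0,0],[0,0,0],0.5]
    - [[0,0,0],[0,0,0],1]
    - [[0,0,0],[0,0,0],1]
    - [[0,0,0],[0,0,0],1]
  newtons: 60

```text
time_s: 11.25
position: [0.5432, 0.0155, 0.0575]
tool_rot: [[0.983, -0.182, 0.002], [-0.182, -0.983, 0.0], [0.002, -0.0, -1.0]]
ft_force: [-2.1, 0.8, 5.0]
opening: 0.0126
grasp_force: 60.3
```

```bash
python3 -c "
from h import *
s=env.state();print(s['torque'],s['ft_force'],s['joint_pos'].round(1))"
```

```text
[ 0.03237535  0.50542368 -0.02960462] [-2.0649919   0.77827579  5.01181451] [ 22.9  -3.6 -19.2   0.  -74.2  56.7]
```

Call:
play_rows:
  rows:
    - [[0,0,-0.5],[0,0,0],1]
    - [[0,0,-1],[0,0,0],1]
    - [[0,0,-1],[0,0,0],1]
    - [[0,0,-1],[0,0,0],1]
    - [[0,0,-1],[0,0,0],1]
    - [[0,0,-1],[0,0,0],1]
    - [[0,0,-1],[0,0,0],1]
    - [[0,0,-1],[0,0,0],1]
    - [[0,0,-1],[0,0,0],1]
    - [[0,0,-0.5],[0,0,0],1]

```text
time_s: 12.08
position: [0.5428, 0.015, 0.0575]
tool_rot: [[0.426, -0.904, 0.001], [-0.904, -0.426, -0.001], [0.001, -0.0, -1.0]]
ft_force: [-3.5, -1.2, 6.2]
opening: 0.0124
grasp_force: 60.4
```

```bash
python3 -c "
from h import *
s=env.state();print(s['torque'],s['ft_force'],s['joint_pos'].round(1),s['tool_rot'][:2,0])"
```

```text
[-0.5264989   1.07847819  0.26495853] [-3.52664623 -1.23480646  6.17208391] [ 22.8  -3.6 -19.3   0.1 -74.3   2.4] [ 0.42648263 -0.904495  ]
```

Call:
play_rows:
  rows:
    - [[0,0,-0.5],[0,0,0],1]
    - [[0,0,-0.5],[0,0,0],1]
    - [[0,0,-0.5],[0,0,0],1]
    - [[0,0,-0.5],[0,0,0],1]

```text
time_s: 12.42
position: [0.5427, 0.015, 0.0575]
tool_rot: [[0.232, -0.973, 0.0], [-0.973, -0.232, -0.001], [0.001, 0.0, -1.0]]
ft_force: [-3.8, -1.8, 6.1]
opening: 0.0125
grasp_force: 60.5
```

```bash
python3 -c "
from h import *
s=env.state();print(s['torque'],s['ft_force'],s['joint_pos'].round(1),s['tool_rot'][:2,0],s['qvel'])"
```

```text
[-0.4594845   1.30592103  0.24139079] [-3.82186366 -1.75366462  6.13574445] [ 22.8  -3.6 -19.3   0.1 -74.3  -9.5] [ 0.23180229 -0.97276225] [ 1.24108899e-01  9.65941127e-03 -4.77501049e-02  4.74583126e-02
 -1.17967026e-01 -3.58823540e+01]
```

Call:
play_rows:
  rows:
    - [[0,0,-0.5],[0,0,0],1]
    - [[0,0,-0.5],[0,0,0],1]
    - [[0,0,-0.5],[0,0,0],1]
    - [[0,0,-0.5],[0,0,0],1]
    - [[0,0,-0.5],[0,0,0],1]

```text
time_s: 12.83
position: [0.5425, 0.015, 0.0575]
tool_rot: [[-0.028, -1.0, -0.0], [-1.0, 0.028, -0.001], [0.001, 0.0, -1.0]]
ft_force: [-4.4, -1.2, 6.5]
opening: 0.0125
grasp_force: 60.6
```

```bash
cat > r.py <<'E'
from h import *
s=env.state();T=s['torque'];F=s['ft_force'];R=s['tool_rot'];print(T.round(3),F.round(1),'turned',round(-10.5-np.degrees(np.arctan2(R[1,0],R[0,0])),2),s['time_s'])
E
python3 r.py
```

```text
[-0.506  1.64   0.202] [-4.4 -1.2  6.5] turned 81.09 12.8333
```

Call:
play_rows:
  rows:
    - [[0,0,-0.5],[0,0,0],1]
    - [[0,0,-0.5],[0,0,0],1]
    - [[0,0,-0.5],[0,0,0],1]

```text
time_s: 13.08
position: [0.5424, 0.0149, 0.0575]
tool_rot: [[-0.184, -0.983, -0.0], [-0.983, 0.184, -0.001], [0.001, 0.0, -1.0]]
ft_force: [-5.4, -1.9, 7.0]
opening: 0.0123
grasp_force: 60.6
```

```bash
python3 r.py
```

```text
[-0.368  1.829  0.226] [-5.4 -1.9  7. ] turned 90.09 13.0833
```

Call:
play_rows:
  rows:
    - [[0,0,-0.5],[0,0,0],1]
    - [[0,0,-0.5],[0,0,0],1]

```text
time_s: 13.25
position: [0.5423, 0.015, 0.0575]
tool_rot: [[-0.286, -0.958, -0.001], [-0.958, 0.286, -0.001], [0.001, 0.0, -1.0]]
ft_force: [-5.4, -1.3, 7.6]
opening: 0.0126
grasp_force: 60.7
```

```bash
python3 r.py
```

```text
[-0.279  1.958  0.225] [-5.4 -1.3  7.6] turned 96.09 13.25
```

Call:
play_rows:
  rows:
    - [[0,0,-0.5],[0,0,0],1]
    - [[0,0,-0.5],[0,0,0],1]

```text
time_s: 13.42
position: [0.5422, 0.015, 0.0575]
tool_rot: [[-0.384, -0.923, -0.001], [-0.923, 0.384, -0.001], [0.001, 0.0, -1.0]]
ft_force: [-5.7, -1.4, 8.6]
opening: 0.0125
grasp_force: 60.7
```

```bash
python3 r.py
```

```text
[-0.259  2.122  0.229] [-5.7 -1.4  8.6] turned 102.1 13.4167
```

Call:
play_rows:
  rows:
    - [[0,0,-0.5],[0,0,0],1]
    - [[0,0,-0.5],[0,0,0],1]

```text
time_s: 13.58
position: [0.5422, 0.015, 0.0575]
tool_rot: [[-0.479, -0.878, -0.001], [-0.878, 0.479, -0.001], [0.001, 0.0, -1.0]]
ft_force: [-6.6, -0.7, 8.5]
opening: 0.0126
grasp_force: 60.7
```

```bash
python3 r.py
```

```text
[-0.24   2.198  0.19 ] [-6.6 -0.7  8.5] turned 108.09 13.5833
```

Call:
play_rows:
  rows:
    - [[0,0,-0.5],[0,0,0],1]
    - [[0,0,-0.5],[0,0,0],1]

```text
time_s: 13.75
position: [0.5421, 0.015, 0.0574]
tool_rot: [[-0.568, -0.823, -0.001], [-0.823, 0.568, -0.001], [0.001, 0.0, -1.0]]
ft_force: [-6.0, 0.3, 8.7]
opening: 0.0126
grasp_force: 60.8
```

```bash
python3 r.py
```

```text
[-0.204  2.282  0.263] [-6.   0.3  8.7] turned 114.09 13.75
```

Call:
play_rows:
  rows:
    - [[0,0,-0.5],[0,0,0],1]
    - [[0,0,-0.5],[0,0,0],1]

```text
time_s: 13.92
position: [0.5421, 0.0151, 0.0575]
tool_rot: [[-0.651, -0.759, -0.001], [-0.759, 0.651, -0.001], [0.001, 0.0, -1.0]]
ft_force: [-7.1, -0.5, 8.2]
opening: 0.0122
grasp_force: 60.8
```

```bash
python3 r.py
```

```text
[-0.063  2.401  0.273] [-7.1 -0.5  8.2] turned 120.09 13.9167
```

Call:
play_rows:
  rows:
    - [[0,0,-0.5],[0,0,0],1]

```text
time_s: 14.0
position: [0.542, 0.0151, 0.0574]
tool_rot: [[-0.689, -0.724, -0.001], [-0.724, 0.689, -0.001], [0.001, 0.0, -1.0]]
ft_force: [-7.3, -0.1, 8.3]
opening: 0.0125
grasp_force: 60.8
```

```bash
python3 r.py
```

```text
[-0.03   2.515  0.281] [-7.3 -0.1  8.3] turned 123.09 14.0
```

Call:
play_rows:
  rows:
    - [[0,0,-0.5],[0,0,0],1]

```text
time_s: 14.08
position: [0.542, 0.0151, 0.0575]
tool_rot: [[-0.726, -0.687, -0.001], [-0.687, 0.726, -0.001], [0.002, 0.0, -1.0]]
ft_force: [-8.2, 0.4, 8.1]
opening: 0.0125
grasp_force: 60.9
```

```bash
python3 r.py
```

```text
[-0.027  2.572  0.272] [-8.2  0.4  8.1] turned 126.09 14.0833
```

Call:
play_rows:
  rows:
    - [[0,0,-0.5],[0,0,0],1]

```text
time_s: 14.17
position: [0.542, 0.0152, 0.0574]
tool_rot: [[-0.761, -0.648, -0.001], [-0.648, 0.761, -0.001], [0.002, 0.0, -1.0]]
ft_force: [-7.6, -0.8, 8.7]
opening: 0.0123
grasp_force: 60.9
```

```bash
python3 r.py
```

```text
[-2.000e-03  2.586e+00  3.190e-01] [-7.6 -0.8  8.7] turned 129.08 14.1667
```

Call:
play_rows:
  rows:
    - [[0,0,-0.5],[0,0,0],1]

```text
time_s: 14.25
position: [0.542, 0.0152, 0.0575]
tool_rot: [[-0.794, -0.608, -0.001], [-0.608, 0.794, -0.001], [0.002, 0.0, -1.0]]
ft_force: [-7.2, 0.2, 8.9]
opening: 0.0125
grasp_force: 60.9
```

```bash
python3 r.py
```

```text
[0.076 2.679 0.26 ] [-7.2  0.2  8.9] turned 132.08 14.25
```

Call:
play_rows:
  rows:
    - [[0,0,-0.25],[0,0,0],1]

```text
time_s: 14.33
position: [0.542, 0.0152, 0.0575]
tool_rot: [[-0.81, -0.587, -0.001], [-0.587, 0.81, -0.001], [0.002, 0.0, -1.0]]
ft_force: [-8.6, -0.4, 9.1]
opening: 0.0126
grasp_force: 60.9
```

```bash
python3 r.py
```

```text
[0.024 2.629 0.239] [-8.6 -0.4  9.1] turned 133.58 14.3333
```

Call:
play_rows:
  rows:
    - [[0,0,-0.25],[0,0,0],1]

```text
time_s: 14.42
position: [0.5419, 0.0152, 0.0575]
tool_rot: [[-0.824, -0.566, -0.001], [-0.566, 0.824, -0.001], [0.002, 0.0, -1.0]]
ft_force: [-8.5, 0.0, 8.6]
opening: 0.0122
grasp_force: 60.9
```

```bash
python3 r.py
python3 - <<'E'
from h import *
a=snap('wrist','w7'); b=snap('side','s7'); c=snap('top','t7')
for im,n in((a,'w'),(b,'s'),(c,'t')): print(n,proj(im,np.array([.566,.144,.075]),n=='w'))
u=[cv2.resize(im['pixels'][y:y+h,x:x+w,::-1],(W,300),interpolation=cv2.INTER_CUBIC) for im,x,y,w,h,W in((a,0,0,640,480,400),(c,220,170,60,45,400))]
v=[cv2.resize(b['pixels'][150:225,310:410,::-1],(400,300),interpolation=cv2.INTER_CUBIC),np.zeros((300,400,3),np.uint8)]
cv2.imwrite('pics/c7.png',np.vstack([np.hstack(u),np.hstack(v)]))
E
```

```text
[0.084 2.75  0.341] [-8.5  0.   8.6] turned 135.01 14.4167
w [474.547293   454.01445439]
s [349.4325535  184.22444388]
t [244.97420967 195.93947174]
```

Call:
play_rows:
  rows:
    - [[0,0,0],[0,0,0],0.6]
    - [[0,0,0],[0,0,0],0.4]
    - [[0,0,0],[0,0,0],0.4]
    - [[0,0,0],[0,0,0.5],0.4]
    - [[0,0,0],[0,0,1],0.4]
    - [[0,0,0],[0,0,1],0.4]
    - [[0,0,0],[0,0,1],0.4]
    - [[0,0,0],[0,0,1],0.4]
    - [[0,0,0],[0,0,0.3],0.4]

```text
time_s: 15.32
position: [0.5441, 0.0155, 0.1568]
tool_rot: [[-0.824, -0.567, 0.006], [-0.567, 0.824, 0.001], [-0.005, -0.003, -1.0]]
ft_force: [-0.5, -0.6, 0.7]
opening: 0.0258
grasp_force: 0.0
```

Call:
play_rows:
  rows:
    - [[0,0,0],[0.39,0.91,0],0.4]
    - [[0,0,0],[0.39,0.91,0],0.4]
    - [[0,0,0],[0.39,0.91,0],0.4]
    - [[0,0,0],[0.39,0.91,0],0.4]
    - [[0,0,0],[0.39,0.91,0],0.4]
    - [[0,0,0],[0.39,0.91,0],0.4]
    - [[0,0,0],[0.39,0.91,0],0.4]
    - [[0,0,0],[0.39,0.91,0],0.4]
    - [[0,0,0],[0.39,0.91,0],0.4]
    - [[0,0,0],[0,0,0],0.4]

```text
time_s: 16.15
position: [0.6132, 0.1818, 0.1511]
tool_rot: [[-0.823, -0.568, -0.001], [-0.568, 0.823, -0.0], [0.001, 0.001, -1.0]]
ft_force: [-1.0, -0.3, 0.1]
opening: 0.0255
grasp_force: 0.0
```

Call:
play_rows:
  rows:
    - [[0,0,0],[0,0,0],0.4]
    - [[0,0,0],[0,0,0],0.4]

```text
time_s: 16.32
position: [0.6127, 0.179, 0.152]
tool_rot: [[-0.824, -0.567, -0.001], [-0.567, 0.824, -0.0], [0.001, 0.0, -1.0]]
ft_force: [0.7, 0.4, -0.8]
opening: 0.0254
grasp_force: 0.0
```

```bash
cat > rect.py <<'E'
from h import *
def rect(im,c=(.5662,.1435),z=.073,yaw=-10.5):
    yh=np.array([-np.sin(np.radians(yaw)),np.cos(np.radians(yaw)),0]); xh=np.array([yh[1],-yh[0],0])
    ys=np.arange(-45,45,.25); xs=np.arange(-22,22.1,.5)
    m=np.array([[proj(im,np.array([*c,z])+xh*x/1e3+yh*y/1e3,True) for y in ys] for x in xs]).astype(np.float32)
    return ys,xs,cv2.remap(im['pixels'],m[...,0],m[...,1],cv2.INTER_LINEAR)
def cls(p):
    r,g,b=map(int,p)
    if b>r+40 and b>80: return 'B'
    if r>b+50: return 'o'
    return ' .:-=+*#%@'[min(9,(r+g+b)//77)]
if __name__=='__main__':
    import sys
    for t in sys.argv[1:]:
        ys,xs,I=rect(load(t)); print(t,'y from -45 step .5')
        for x in (-20,-14,-10,-6,-2,2,6,10,14,20): print('%4d'%x,''.join(cls(p) for p in I[np.argmin(abs(xs-x))][::2]))
E
python3 r.py; python3 -c "
from h import *
snap('wrist','w8');print(env.state()['position'])"; python3 rect.py w5 w8
```

```text
[-0.036  0.004  0.013] [ 0.7  0.4 -0.8] turned 134.97 16.3167
[0.61267072 0.17872721 0.15227992]
w5 y from -45 step .5
 -20 @@@@@@@@@@@@@@@@@@@@@@@@@@@@@@@@@@@@@@@@@%%%%%%%%%%%%%%%%%%%%%%%%%%%%%%%%%%%%%%%%@@@@@%%%%%%%%%%%%%%%%%%%%%%%%%%#**BBBBBBBBBBBBBBBBBBBBBBBBBBBBBBBBBB%%%%%%%%%%%%%%%%%%@@@@@@@@@@@@@
 -14 @@@@@@@@@@@@@@@@@@@%+:..:::::..:::::::::..::::..........:....::......::::::::::....:....::.........................BBBBBBBBBBBBBBBBBBBBBBBBBBBBBBBBB@@@@@@@@@@*=::::-+#%%%@@@@@@@@@@
 -10 @@@@@@@@@@@@@@@@@@@%=:.-=+++++++++++++=-::::::::ooooooooooooooooooooooooooooo-.....................................BBBBBBBBBBBBBBBBBBBBBBBBBBBBBBBBBB@@@@@@@@%*-::::-=+#%@@@@@@@@@@@
  -6 @@@@@@@@@@@@@@@@@@@#+..-++++++++++++++=:    ..ooooooooooooooooooooooooooooooo:...BB:----=B.........................BBBBBBBBBBBBBBBBBBBBBBBBBBBBBBBBBB@@@@@@@@%*-::::-+#%%@@@@@@@@@@@
  -2 @@@@@@@@@@@@@@@@@@@+-:.-++++++++++++++**##########*+ooooooooooooooooooooooooo.:----------B........................BBBBBBBBBBBBBBBBBBBBBBBBBBBBBBBBBB@@@@@@@@@%*-::::=*#%%@@@@@@@@@@@
   2 @@@@@@@@@@@@@@@@@@@#+::-++++++++++++++*@@@@@@@
[... 2060 characters left out ...]
-----------------------::..:=++++++++++++++=::.....oooooooooooooooooooooo:BBBBBBBBBBBBBBBBBBBBBBBBBBBBBBBBBBBBBBB=+*****=-::::-==+++++++++++++
  10 @@@@@@@@@@@@@@@@@@%*=:::::::::::::::::::::::::::::::::::::::::::.:=++++++++++===-:.......oooooooooooooooooooooo:BBBBBBBBBBBBBBBBBBBBBBBBBBBBBBBBBBBBBBB+*****+=-::::-=++++++++++++++
  14 @@@@@@@@@@@@@@@@@@%*=::::::::::::::::::::::::::::::::::::::::::::..............................................BBBBBBBBBBBBBBBBBBBBBBBBBBBBBBBBBBBBBBBB+*****+=-::::-==+++++++++++++
  20 @@@@@@@@@@@@@@@@@@@@@@@@@@@@@@@@@@@@@@@@@@@@@@@@@@@@@@@%***********++++++++++++++++++++++++++++++++++++++++++++++++++=BBBBBBBBBBBBBBBBBBBBBBBBBBBBBBBBB-++++++++++++++++++++++++++++
```

Run:
```python
from rect import *
for t,a,b in (('w5',-28,-4),('w8',-14,12)):
    ys,xs,I=rect(load(t)); cam=-np.array(load(t)['R']).T@load(t)['t']; print(t,'cam',cam.round(3))
    for x in (-8,7):
        k=abs(xs-x)<1.1; P=I[k].mean(0); s=(ys>=a)&(ys<=b)
        print(x,[(float(y),int(p[0]),int(p[2])) for y,p in zip(ys[s],P[s])])
```

```text
w5 cam [0.579 0.055 0.291]
-8 [(-28.0, 141, 132), (-27.75, 141, 131), (-27.5, 140, 131), (-27.25, 141, 131), (-27.0, 141, 132), (-26.75, 139, 130), (-26.5, 136, 127), (-26.25, 131, 122), (-26.0, 116, 108), (-25.75, 102, 94), (-25.5, 83, 78), (-25.25, 64, 60), (-25.0, 49, 45), (-24.75, 48, 44), (-24.5, 47, 44), (-24.25, 46, 43), (-24.0, 45, 42), (-23.75, 44, 41), (-23.5, 46, 41), (-23.25, 48, 41), (-23.0, 54, 38), (-22.75, 63, 31), (-22.5, 71, 24), (-22.25, 86, 19), (-22.0, 102, 15), (-21.75, 112, 12), (-21.5, 112, 13), (-21.25, 112, 13), (-21.0, 113, 14), (-20.75, 113, 14), (-20.5, 113, 13), (-20.25, 113, 13), (-20.0, 113, 13), (-19.75, 113, 13), (-19.5, 113, 14), (-19.25, 113, 14), (-19.0, 114, 14), (-18.75, 116, 15), (-18.5, 116, 15), (-18.25, 115, 14), (-18.0, 114, 12), (-17.75, 114, 12), (-17.5, 115, 12), (-17.25, 122, 12), (-17.0, 144, 14), (-16.75, 167, 16), (-16.5, 198, 29), (-16.25, 228, 45), (-16.0, 251, 60), (-15.75, 252, 69), (-15.5, 253, 79), (-15.25, 253, 82), (-15.0, 253, 83), (-14.75, 253, 84), (-14.5, 253, 84), (-14.25, 253, 84), (-14.0, 253, 83), (-13.75, 253, 82), (
[... 5420 characters left out ...]
 35), (1.75, 240, 36), (2.0, 241, 37), (2.25, 241, 36), (2.5, 241, 36), (2.75, 241, 37), (3.0, 241, 37), (3.25, 241, 36), (3.5, 241, 36), (3.75, 240, 35), (4.0, 240, 34), (4.25, 240, 33), (4.5, 240, 33), (4.75, 240, 34), (5.0, 240, 35), (5.25, 240, 35), (5.5, 240, 35), (5.75, 239, 34), (6.0, 239, 34), (6.25, 239, 34), (6.5, 240, 34), (6.75, 240, 34), (7.0, 239, 34), (7.25, 239, 34), (7.5, 239, 34), (7.75, 239, 34), (8.0, 239, 34), (8.25, 238, 33), (8.5, 239, 32), (8.75, 238, 32), (9.0, 238, 32), (9.25, 237, 32), (9.5, 231, 31), (9.75, 215, 32), (10.0, 185, 37), (10.25, 143, 52), (10.5, 95, 70), (10.75, 54, 84), (11.0, 27, 92), (11.25, 16, 95), (11.5, 13, 95), (11.75, 11, 94), (12.0, 12, 95)]
```

The standard is clamped against the stop. The jaw–carriage gap reads about 4.7–5 mm, so roughly 12–14 N. I'll re-grip and add about 5° to centre it in the firm range.

Call:
play_rows:
  rows:
    - [[0,0,0],[-0.39,-0.91,0],0.4]
    - [[0,0,0],[-0.39,-0.91,0],0.4]
    - [[0,0,0],[-0.39,-0.91,0],0.4]
    - [[0,0,0],[-0.39,-0.91,0],0.4]
    - [[0,0,0],[-0.39,-0.91,0],0.4]
    - [[0,0,0],[-0.39,-0.91,0],0.4]
    - [[0,0,0],[-0.39,-0.91,0],0.4]
    - [[0,0,0],[-0.39,-0.91,0],0.4]
    - [[0,0,0],[-0.41,-0.91,0],0.4]
    - [[0,0,0],[0,0,0],0.4]

```text
time_s: 17.2
position: [0.5411, 0.0125, 0.1532]
tool_rot: [[-0.825, -0.564, 0.001], [-0.564, 0.825, 0.0], [-0.001, -0.001, -1.0]]
ft_force: [1.4, 0.5, -0.3]
opening: 0.0252
grasp_force: 0.0
```

Call:
play_rows:
  rows:
    - [[0,0,0],[0,0,0],0.4]
    - [[0,0,0],[0,0,0],0.4]
    - [[0,0,0],[0,0,-0.6],0.4]
    - [[0,0,0],[0,0,-0.8],0.4]

```text
time_s: 17.53
position: [0.5431, 0.0162, 0.1247]
tool_rot: [[-0.823, -0.567, 0.003], [-0.567, 0.823, 0.001], [-0.003, -0.001, -1.0]]
ft_force: [0.4, -0.3, -0.2]
opening: 0.0256
grasp_force: 0.0
```

Call:
play_rows:
  rows:
    - [[0,0,0],[-0.05,-0.03,-0.7],0.4]
    - [[0,0,0],[0,0,-0.8],0.4]
    - [[0,0,0],[0,0,-0.8],0.4]
    - [[0,0,0],[0,0,-0.7],0.4]
    - [[0,0,0],[0,0,-0.35],0.4]
    - [[0,0,0],[0,0,0],0.4]
    - [[0,0,0],[0,0,0],0.4]

```text
time_s: 18.12
position: [0.5412, 0.0151, 0.0569]
tool_rot: [[-0.824, -0.567, -0.001], [-0.567, 0.824, -0.001], [0.001, 0.0, -1.0]]
ft_force: [0.7, 0.2, 0.4]
opening: 0.0256
grasp_force: 0.0
```

Call:
play_rows:
  rows:
    - [[0,0,0],[0,0,0],0.6]
    - [[0,0,0],[0,0,0],1]
    - [[0,0,0],[0,0,0],1]
    - [[0,0,0],[0,0,0],1]
  newtons: 60

```text
time_s: 18.45
position: [0.5419, 0.0152, 0.0585]
tool_rot: [[-0.824, -0.567, 0.002], [-0.567, 0.824, 0.001], [-0.002, -0.0, -1.0]]
ft_force: [-1.6, 1.6, 5.3]
opening: 0.0126
grasp_force: 61.8
```

```bash
python3 r.py
```

```text
[ 0.479  0.551 -0.061] [-1.6  1.6  5.3] turned 134.96 18.45
```

Call:
play_rows:
  rows:
    - [[0,0,-0.25],[0,0,0],1]

```text
time_s: 18.53
position: [0.5419, 0.0152, 0.0585]
tool_rot: [[-0.838, -0.546, 0.002], [-0.546, 0.838, 0.001], [-0.002, -0.0, -1.0]]
ft_force: [-1.0, 1.0, 4.7]
opening: 0.0124
grasp_force: 62.0
```

```bash
python3 r.py
```

```text
[0.611 0.585 0.301] [-1.   1.   4.7] turned 136.43 18.5333
```

Call:
play_rows:
  rows:
    - [[0,0,-0.25],[0,0,0],1]

```text
time_s: 18.62
position: [0.5418, 0.0152, 0.0585]
tool_rot: [[-0.853, -0.523, 0.002], [-0.523, 0.853, 0.001], [-0.002, -0.0, -1.0]]
ft_force: [-1.8, 1.2, 4.9]
opening: 0.0121
grasp_force: 62.0
```

```bash
python3 r.py
```

```text
[0.545 0.562 0.358] [-1.8  1.2  4.9] turned 137.99 18.6167
```

Call:
play_rows:
  rows:
    - [[0,0,-0.25],[0,0,0],1]

```text
time_s: 18.7
position: [0.5418, 0.0152, 0.0585]
tool_rot: [[-0.866, -0.5, 0.002], [-0.5, 0.866, 0.001], [-0.002, -0.0, -1.0]]
ft_force: [-0.7, 1.5, 3.5]
opening: 0.0124
grasp_force: 62.0
```

```bash
python3 r.py
```

```text
[0.591 0.564 0.351] [-0.7  1.5  3.5] turned 139.49 18.7
```

Turning torque is now about 0.35 N·m, so roughly 16 N. I'll release, lift clear and verify.

Call:
play_rows:
  rows:
    - [[0,0,0],[0,0,0],0.6]
    - [[0,0,0],[0,0,0],0.4]
    - [[0,0,0],[0,0,0],0.4]
    - [[0,0,0],[0,0,0.5],0.4]
    - [[0,0,0],[0,0,1],0.4]
    - [[0,0,0],[0,0,1],0.4]
    - [[0,0,0],[0,0,1],0.4]
    - [[0,0,0],[0,0,1],0.4]
    - [[0,0,0],[0,0,0.3],0.4]

```text
time_s: 19.45
position: [0.5427, 0.0148, 0.1578]
tool_rot: [[-0.866, -0.501, 0.006], [-0.501, 0.866, 0.001], [-0.005, -0.002, -1.0]]
ft_force: [-0.0, -0.7, 0.2]
opening: 0.0253
grasp_force: 0.0
```

Call:
play_rows:
  rows:
    - [[0,0,0],[0.39,0.91,0],0.4]
    - [[0,0,0],[0.39,0.91,0],0.4]
    - [[0,0,0],[0.39,0.91,0],0.4]
    - [[0,0,0],[0.39,0.91,0],0.4]
    - [[0,0,0],[0.39,0.91,0],0.4]
    - [[0,0,0],[0.39,0.91,0],0.4]
    - [[0,0,0],[0.39,0.91,0],0.4]
    - [[0,0,0],[0.39,0.91,0],0.4]
    - [[0,0,0],[0.39,0.91,0],0.4]
    - [[0,0,0],[0,0,0],0.4]

```text
time_s: 20.28
position: [0.6118, 0.1811, 0.1522]
tool_rot: [[-0.865, -0.502, -0.001], [-0.502, 0.865, -0.0], [0.001, 0.0, -1.0]]
ft_force: [0.1, -0.4, -0.3]
opening: 0.0259
grasp_force: 0.0
```

Call:
play_rows:
  rows:
    - [[0,0,0],[0,0,0],0.4]
    - [[0,0,0],[0,0,0],0.4]
    - [[0,0,0],[0,0,0],0.4]

```text
time_s: 20.53
position: [0.6113, 0.178, 0.1535]
tool_rot: [[-0.866, -0.5, 0.0], [-0.5, 0.866, 0.0], [-0.0, 0.0, -1.0]]
ft_force: [-0.1, -1.0, -0.3]
opening: 0.0257
grasp_force: 0.0
```

```bash
python3 - <<'E'
from rect import *
snap('wrist','w9'); print(env.state()['position'],env.state()['qvel'].round(2))
def cross(y,p,lo,hi,lev):
    s=(y>=lo)&(y<=hi); y,p=y[s],p[s]; i=np.where((p[:-1]-lev)*(p[1:]-lev)<=0)[0]
    return [round(float(y[k]+.25*(lev-p[k])/(p[k+1]-p[k])),2) for k in i if p[k+1]!=p[k]]
for t in ('w8','w9'):
    ys,xs,I=rect(load(t))
    for x in (-6,7):
        P=I[abs(xs-x)<1.1].mean(0); print(t,x,'carriage',cross(ys,P[:,0],-7,-1,92),'jaw back',cross(ys,P[:,0],-1,3,190),'jaw face',cross(ys,P[:,0],8,13,120),'rim',cross(ys,P[:,0],-40,-30,170))
E
python3 rect.py w9
```

```text
[0.61133084 0.17797317 0.15357261] [-0.13 -0.21 -0.04  0.02  0.01 -0.15]
w8 -6 carriage [-2.11, -1.13] jaw back [0.42] jaw face [10.43] rim [-35.51]
w8 7 carriage [-4.63] jaw back [0.61] jaw face [10.37] rim [-35.57]
w9 -6 carriage [-1.35] jaw back [0.35] jaw face [10.46] rim [-35.53]
w9 7 carriage [-4.79] jaw back [0.66] jaw face [10.46] rim [-35.5]
w9 y from -45 step .5
 -20 @@@@@@@@@@@@@@@@@@@@@@@@@@@@@@@@@@@@@@@@@@@@@@@@@@@@@@@@@@@@@@@@@@@@@@@@@@@@@@@@@@@@@@@@@@@@@@@@@@@@@@@@@@@@@@@@@@@@@@@@@@@@@@@@@@@@@@@@%*++++++++++++++++++++++++++++++++++++++++++
 -14 @@@@@@@@@@@@@@@@@@%*=::::--------------------------------------::..-++++++++++++++=-------ooooooooooooooooo::BBBBBBBBBBBBBBBBBBBBBBBBBBBBB:=+*######**********=:::::-==+++++++++++++
 -10 @@@@@@@@@@@@@@@@@@%*-::::-------------:::-::-------------------::..-++++++++++++++=--:...oooooooooooooooooooooooBBBBBBBBBBBBBBBBBBBBBBBBBBBBBBBBBBBBBB+*******=-::::-==+++++++++++++
  -6 @@@@@@@@@@@@@@@@@@%*-:::::--=+++****+*****++++++++++++++++++++++++-=++++++++++++++++=-:::oooooooooooooooooooooooBBBBBBBBBBBBBBBBBBBBBBBBBBBBBBBBBBBBBB+*******=-::
[... 434 characters left out ...]
:::::-:::::----::---:::::....-=+++++++++++=-:......oooooooooooooooooooooo:BBBBBBBBBBBBBBBBBBBBBBBBBBBBBBBBBBBBBB+******+=-::::-==+++++++++++++
  10 @@@@@@@@@@@@@@@@@%%#-:::::::::::::::::::::::::::::::::::::::::::...-=+++=--::::::::.......ooooooooooooooooooooo:BBBBBBBBBBBBBBBBBBBBBBBBBBBBBBBBBBBBBB+*******=-:::--=++++++++++++++
  14 @@@@@@@@@@@@@@@@@@%*-:::::::::::::::::::::::::::::::::::::::::::::::::::::::::::::::::::::::::::::::::::::::::BBBBBBBBBBBBBBBBBBBBBBBBBBBBBBBBBBBBBBBB+******+=-:::-==++++++++++++++
  20 @@@@@@@@@@@@@@@@@@@@@@@@@@@@@@@@@@@@@@@@@@@@@%%%#********++*****+++++++++++++++++++++++++++++++++++++++++++++++++++=-BBBBBBBBBBBBBBBBBBBBBBBBBBBBBBBBB==++++++++++++++++++++++++****
```

```bash
python3 -c "
from workcell import env
print(env.sign_off())"
```

```text
the job is handed in; nothing more can be done
None
```

The blue standard is down in the cell pocket and clamped between the orange jaw and the steel stop at an estimated 15–17 N, the knob is released and the arm is clear, and the job was handed in at about 20.6 s.

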